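Draw a spot plate from the dispenser and lay it on the light box

TASK

Pull the bottom spot plate straight out through the front slot of the larger plate dispenser, so that the next plate drops into its place inside. Then lay the drawn plate gently, wells up, in the middle of the light box's white panel, its long side along the panel's long side, and let go.

Things in the scene. Friction and masses are not known exactly. Their poses are not given: they have to be found in the camera images.
- plate_mid (a point): Centre (half-way up) of the lowest plate in the larger dispenser: white porcelain, 110 x 50 x 9 mm, 0.12 kg, wells on top. x along its 110 mm side, from the dispenser's front to its back; z up. It lies level, 40 mm above the bench; its front 35 to 45 mm stick out of the slot in free air, to be pinched by the long sides from above. Three plates rest on it. Ignore the like plate on the bench.
- dispenser: Larger of two fixed open-topped dispensers (the other is narrow). Origin: centre of its underside, on the bench; x from front to back, so plates leave to -x; z up. Outside 122 x 62 x 90 mm, walls 4, inside 114 x 54, floor 40 mm up. Front open but for two corner lips, outer faces at x -61 mm, from 13 mm above the floor up: only the lowest plate passes. It is out when its centre is past x -116 mm.
- panel (a point): Centre of the flat top, 30 mm above the bench, of the fixed light box: grey, 190 x 140 x 30 mm (x along its long side, y across, z up), with a white panel 150 x 90 mm flush in the middle of its top, its long side along x.
- next_mid (a point): Centre (half-way up) of the next plate, second from below in the larger dispenser, same size and axes as the lowest. At the start its centre is 53.5 mm above the bench; it falls 9 mm to the dispenser's floor by itself once the lowest plate is out.
Things that resemble listed ones, but are neither listed nor needed, are in the scene too. What is shaped like the dispenser but yellow is not meant.

How it is judged:
On the way:
1. the bottom plate is wholly out of the dispenser by the front, and the next plate has dropped into its place inside (x of plate_mid in the frame of dispenser below -0.116 m and z of next_mid in the frame of dispenser below 0.049 m and x of next_mid in the frame of dispenser between -0.012 and 0.012 m), for 0.1 s.
At the end, for the whole second after the job is handed in: The drawn plate lies flat, wells up, on the light box, its centre within 25 mm of the panel's centre and its long side within 12 degrees of the panel's long side, either way round; the next plate lies on the dispenser's floor, within 12 mm of the middle lengthwise (horizontal distance between plate_mid and panel below 0.025 m and z of plate_mid in the frame of panel between 0.001 and 0.009 m and angle between the x axis of plate_mid and the x axis of panel, either way round below 0.21 rad and angle between plate_mid's own z axis and vertical below 0.1 rad and z of next_mid in the frame of dispenser below 0.049 m and x of next_mid in the frame of dispenser between -0.012 and 0.012 m); the robot touches nothing.
It fails at once if the drawn plate is let go more than 20 mm above where it would rest on the light box (x of plate_mid in the frame of dispenser below -0.12 m and z of plate_mid in the frame of panel above 0.0245 m and contact force between plate and the fingers below 0.05 N and contact force between plate and anything else below 0.05 N).
It fails at once if the next plate is drawn out or lifted out of the dispenser (x of next_mid in the frame of dispenser below -0.03 m or z of next_mid in the frame of dispenser above 0.075 m).
It also fails if it takes over 42 s, if anything falls off the work surface, if the arm or the gripper's body presses on something with over 40 N, if the wrist force passes 120 N, or if a joint passes its speed limit or range.

ROBOT

A 6-joint arm with a two-finger parallel gripper is mounted at the origin on the work surface. World frame = base frame: x ahead of the robot, y to its left, z up, the work surface at z = 0. Lengths are in m, angles in rad, forces in N, time in s.
With the tool pointing down it reaches from about 0.35 to 0.775 m from the base axis. Payload 5.5 kg.
Tool frame: the origin (TCP) lies on the mounting face of the last link; the fingertips stand 173 mm ahead of it and the grasp point (between the pads) lies 155 mm ahead of it; z points along the fingers, y is the direction in which the jaws open and shut (so a half turn about z gives the same grasp; the last joint's range is limited). The gripper opens to 85 mm and grips with 20 to 120 N. Pads are 22 mm wide; open, the fingers measure 114 mm over their backs; the gripper's body (76 mm by 85 mm) begins 54 mm behind the grasp point. The pads swing forward as they close: fully open they stand 13 mm farther back than shut.
Start: joints at [1.062, 0.313, 0.046, 1.304, 0, 1.431], TCP at [0.207, 0.536, 0.405] pointing down, gripper open.
Joint ranges: [-2.76, 2.76], [-0.86, 1.69], [-1.03, 1.26], [-2.2, 2.34], [-1.47, 1.5], [-3.14, 3.14]. Speed limits (rad/s): [2.57, 2.57, 3.14, 3.14, 3.14, 3.14].

INTERFACE

Orientations are given as a unit quaternion [w, x, y, z].
In Python, from workcell import * gives the robot as it stands. The module is installed in compiled form; this text tells all that it offers.
- The arm moves only by the shell command python3 -m crank 'ROWS' [FORCE]. ROWS is JSON, a list of rows, each a list of 7 numbers: the shift along the tool's x, y, z in mm, then the turn, a rotation vector about the tool's x, y, z in degrees, then the opening, from 0 (shut) to 1 (fully open). A call has exactly 8 rows; each row shifts and turns the commanded pose from where the row before left it, along the tool's axes as they then stand; what a row does not reach is not made up. A row lasts 1/8 s, in which the tool goes at most 62.5 mm and 10.7 degrees, less where a joint would pass 70% of its speed; a pose out of reach is approached as far as the arm can. A call with a gripper value outside its range is refused whole. The fingers move at their own pace and stop on an object; FORCE is the grip in N (left out, the last holds). Time passes only in rows, so rows that do not move let the fingers close, or fill a call up. It gives the time, the measured TCP pose, the force and the opening at its end, in the units of the state.
- get_state(): the state, without advancing time (a new reading comes with each control period).
- read_camera(name): name is "scene" or "top" or "wrist"; returns the picture (400x640x3 uint8, blue, green, red); there is no depth.
- calibration(name): a dict with "fx", "fy", "cx", "cy" (pixels), "extrinsics" (4x4, takes a point from world to camera coordinates). Camera axes: x right, y down, z forward; pixel columns grow to the right and rows downward; lengths in m; the calibration is good to about 2 mm. A picture is of the moment at which its call begins: read the wrist's pose just before it. calibration takes no time and is no camera call; for the wrist camera it gives the pose at the moment of the call.
- hand_in(): hands the job in, once; it reports no verdict.
The state is a dict: "clock": time; "joint_pos": joint angles; "qvel": joint speeds; "tau": joint torques, N m; "tcp_pos": TCP position; "orientation": TCP orientation; "wrist_force": force on the tool from outside, world axes, zero at the start; "ft_torque": the same for the moment, N m; "finger_gap": finger opening in m.
Only numpy, scipy, OpenCV 4.12 (cv2) and the standard library are available. Lean on these libraries where they do the work, as an engineer would, in place of code of your own. Each camera call takes 0.05 s, during which the arm holds its last target.

## Working session

There is one attempt and no reset: what is moved stays moved. The work goes in short steps, Python scripts to look and compute and a shell command to move; the robot and the scene stay as the last step left them, time stands still between calls to the robot, and variables do not carry over. Pictures are saved under pics/ and viewed, and the job is handed in when it is done.

```bash
mkdir -p pics; python3 - <<'E'
from workcell import *
import cv2,json
s=get_state();print(s['clock'],s['tcp_pos'],s['orientation'],s['finger_gap'])
for n in ["scene","top","wrist"]:
    im=read_camera(n);cv2.imwrite(f'pics/{n}0.png',im)
    c=calibration(n);print(n,c['fx'],c['fy'],c['cx'],c['cy']);print(c['extrinsics'])
E
```

```text
0.0 [0.20720066 0.53614441 0.40381035] [-2.86222764e-04  1.83373046e-01  9.83042971e-01 -8.71893938e-04] 0.08554556192673529
scene 385.679697925071 385.679697925071 322.4761174960664 204.073686524237
[[-3.83189712e-01  9.23669616e-01 -2.92808637e-04  2.07919912e-01]
 [ 5.83129651e-01  2.41668857e-01 -7.75600395e-01 -3.02240312e-01]
 [-7.16327756e-01 -2.97372838e-01 -6.31224161e-01  1.30677288e+00]
 [ 0.00000000e+00  0.00000000e+00  0.00000000e+00  1.00000000e+00]]
top 364.4681942174702 364.4681942174702 323.51287726999135 199.6083075557118
[[ 0.00561922 -0.99997648 -0.00393147 -0.00583079]
 [-0.97967281 -0.00471666 -0.20054661  0.56928745]
 [ 0.20052335  0.00497847 -0.97967627  0.72974571]
 [ 0.          0.          0.          1.        ]]
wrist 293.7737204179338 293.7737204179338 320.1422413387113 204.93246900130862
[[ 0.3598861   0.93299448 -0.0018156  -0.57371192]
 [ 0.90150279 -0.34723608  0.2583018  -0.03382839]
 [ 0.24036371 -0.09459599 -0.96606257  0.37652341]
 [ 0.          0.          0.          1.        ]]
```

View pics/scene0.png

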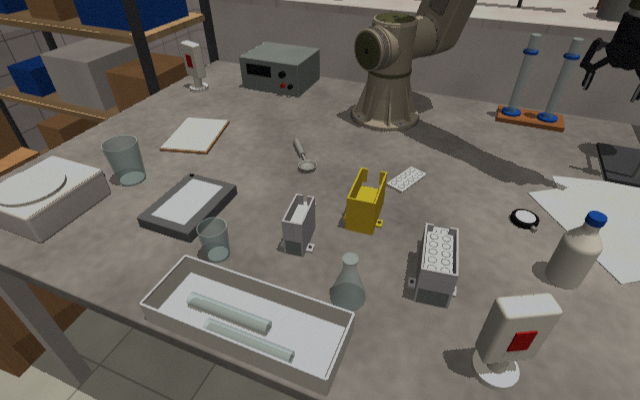

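View pics/top0.png

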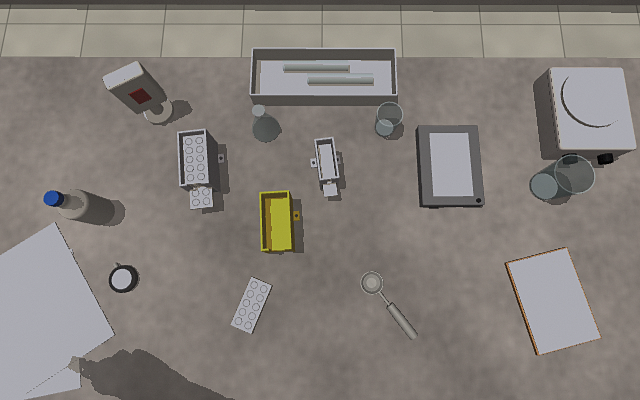

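View pics/wrist0.png

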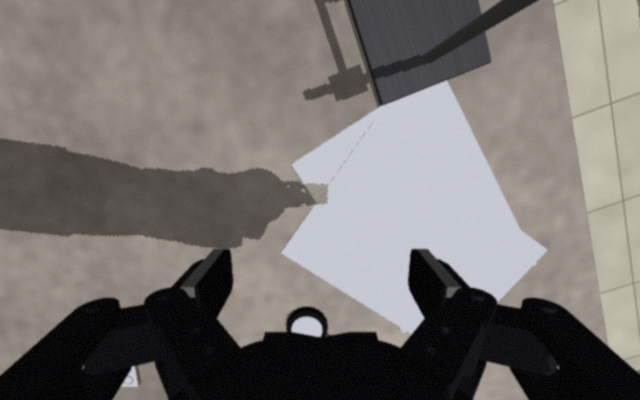

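In the top view the candidates are:
- **Dispensers:** the grey wide one at (195,160), the grey narrow one at (326,162) and the yellow one at (277,222). The wide grey one fits, because it is the larger, is not yellow, and has a plate sticking out at (201,197).
- **Light box:** the grey box with a white panel at (450,165) fits. The wood-edged board at (552,300) and the scale at (590,110) do not.
- **Loose plate:** the one at (252,305) is to be ignored.

I'll confirm these in an enlarged crop.

```bash
python3 - <<'E'
import cv2,numpy as np
im=cv2.imread('pics/top0.png')
a=cv2.resize(im[115:220,160:240],None,fx=5,fy=5,interpolation=cv2.INTER_CUBIC)
b=cv2.resize(im[115:220,410:490],None,fx=5,fy=5,interpolation=cv2.INTER_CUBIC)
cv2.imwrite('pics/crop_top.png',np.hstack([a,b])[:, :800])
im=cv2.imread('pics/scene0.png')
cv2.imwrite('pics/crop_scene.png',cv2.resize(im[215:315,395:475],None,fx=6,fy=6,interpolation=cv2.INTER_CUBIC))
E
```

```text
(no output)
```

View pics/crop_top.png

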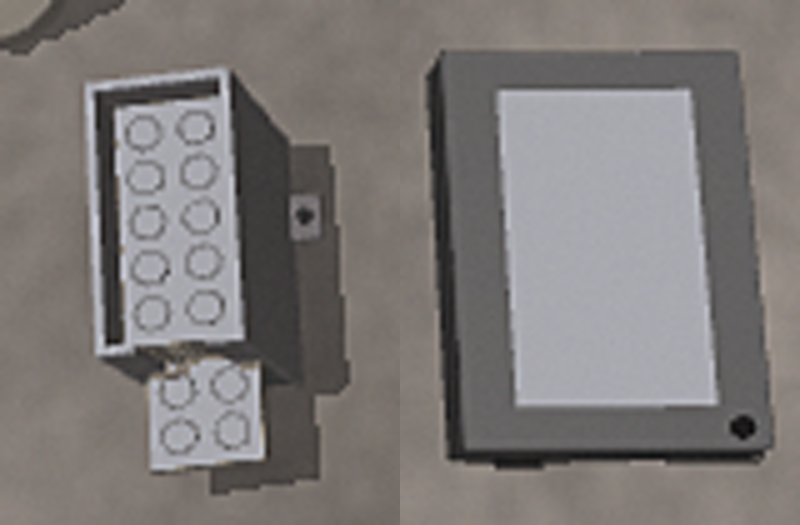

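View pics/crop_scene.png

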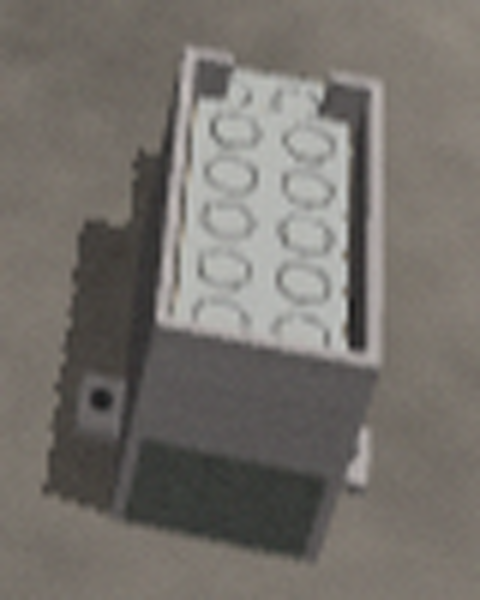

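```bash
cat > h.py <<'E'
from workcell import *
import numpy as np,cv2
def back(c,px,z):
    E=np.array(c['extrinsics']);R=E[:3,:3];t=E[:3,3];o=-R.T@t
    out=[]
    for u,v in px:
        d=R.T@np.array([(u-c['cx'])/c['fx'],(v-c['cy'])/c['fy'],1]);out.append((o+d*(z-o[2])/d[2])[:2])
    return np.array(out)
def proj(c,P):
    E=np.array(c['extrinsics']);p=(E[:3,:3]@np.array(P).T).T+E[:3,3]
    return np.c_[c['fx']*p[:,0]/p[:,2]+c['cx'],c['fy']*p[:,1]/p[:,2]+c['cy']]
E
python3 - <<'E'
from h import *
np.set_printoptions(precision=4,suppress=True)
c=calibration('top')
f=lambda L,o:[(u/5+o,v/5+115) for u,v in L]
D=back(c,f([(87,83),(232,70),(243,343),(98,355)],160),.09)
P=back(c,f([(150,470),(266,460)],160),.049)
Q=back(c,f([(98,90),(290,90),(317,405),(117,406)],410),.03)
Q2=back(c,f([(42,50),(338,50),(372,450),(63,453)],410),.03)
for n,A in zip('DPQB',(D,P,Q,Q2)):
    print(n,A,A.mean(0),[np.linalg.norm(A[i]-A[i-1]) for i in range(len(A))])
    if len(A)==4:
        ax=(A[0]+A[1]-A[2]-A[3]);print(np.degrees(np.arctan2(ax[1],ax[0])))
# back check in scene
cs=calibration('scene')
print(proj(cs,[[*p,.09] for p in D]),proj(cs,[[*p,.03] for p in Q]))
E
```

```text
D [[0.7108 0.3128]
 [0.717  0.2506]
 [0.5957 0.2375]
 [0.5903 0.2978]] [0.6535 0.2747] [np.float64(0.12148162495888049), np.float64(0.062489025574995485), np.float64(0.12202154433651836), np.float64(0.06055106439713705)]
6.630471339405162
P [[0.5488 0.2876]
 [0.5535 0.2374]] [0.5512 0.2625] [np.float64(0.05047599996293592), np.float64(0.05047599996293592)]
Q [[ 0.734  -0.2482]
 [ 0.7344 -0.3372]
 [ 0.5848 -0.3382]
 [ 0.5839 -0.2488]] [ 0.6593 -0.2931] [np.float64(0.1500835606461948), np.float64(0.08902003799204207), np.float64(0.1495601402555512), np.float64(0.08946974473657777)]
0.3119104803757001
B [[ 0.7537 -0.2231]
 [ 0.7543 -0.361 ]
 [ 0.5644 -0.3611]
 [ 0.5624 -0.2236]] [ 0.6587 -0.2922] [np.float64(0.1913138945932048), np.float64(0.13788356181533976), np.float64(0.1898256075457625), np.float64(0.13757186548054876)]
0.08464615316382404
[[456.0987 274.3557]
 [418.4072 266.2157]
 [424.4447 220.8419]
 [456.5587 227.1132]] [[182.8522 223.7084]
 [150.2492 213.58  ]
 [191.7525 177.7324]
 [222.0723 185.6344]]
```

The wide grey dispenser and the light box are confirmed. The plate sticks out about 42 mm towards the robot. I'll turn the jaws to match the plate and move above it.

```bash
python3 -m crank '[[0,0,0,0,0,-9.1,1],[0,0,0,0,0,-9.1,1],[0,0,0,0,0,-9.1,1],[-33,-31,0,0,0,0,1],[-33,-31,0,0,0,0,1],[-33,-31,0,0,0,0,1],[-33,-31,0,0,0,0,1],[-33,-31,0,0,0,0,1]]' 60
python3 -m crank '[[-33,-31,0,0,0,0,1],[-33,-31,10,0,0,0,1],[-33,-31,20,0,0,0,1],[-33,-31,20,0,0,0,1],[-33,-30,15,0,0,0,1],[0,0,5,0,0,0,1],[0,0,0,0,0,0,1],[0,0,0,0,0,0,1]]'
python3 - <<'E'
from h import *
s=get_state();c=calibration('wrist');im=read_camera('wrist');cv2.imwrite('pics/w1.png',im)
np.save('w1.npy',c,allow_pickle=True)
print(s['clock'],s['tcp_pos'],s['orientation'],s['joint_pos'])
d=np.radians(6.2);R=np.array([[np.cos(d),-np.sin(d)],[np.sin(d),np.cos(d)]])
rim=[[*(np.array([.6535,.2747])+R@np.array(p)),.09] for p in [(.061,.031),(.061,-.031),(-.061,-.031),(-.061,.031)]]
pl=[[.5488,.2876,.049],[.5535,.2374,.049]]
print(proj(c,rim+pl).round(1))
E
```

```text
clock: 1.15
tcp_pos: [0.389, 0.3989, 0.4045]
orientation: [-0.0, -0.054, 0.999, -0.0]
wrist_force: [1.2, 0.7, 1.1]
finger_gap: 0.0853
clock: 2.15
tcp_pos: [0.5678, 0.2655, 0.3353]
orientation: [0.0, -0.055, 0.999, 0.0]
wrist_force: [0.0, 0.5, -0.1]
finger_gap: 0.0851
2.15 [0.56783222 0.26546771 0.33533153] [ 1.81520056e-04 -5.45124063e-02  9.98513059e-01  1.88844806e-04] [3.09287375e-01 4.39366842e-01 6.04547268e-02 1.19143771e+00
 2.74013724e-04 2.00208551e-01]
[[355.3 374.4]
 [285.4 374.3]
 [280.9 246.3]
 [360.4 246.5]
 [348.2 183.8]
 [290.7 182.9]]
```

View pics/w1.png

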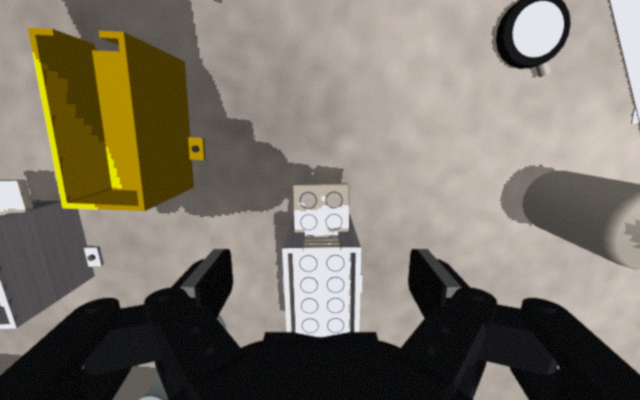

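```bash
python3 - <<'E'
import cv2
im=cv2.imread('pics/w1.png')
cv2.imwrite('pics/w1c.png',cv2.resize(im[175:275,265:375],None,fx=6,fy=6,interpolation=cv2.INTER_CUBIC))
E
```

```text
(no output)
```

View pics/w1c.png

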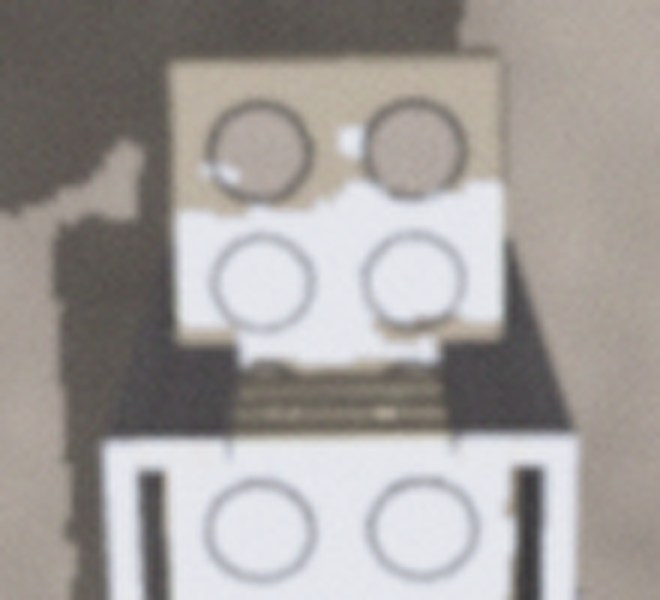

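```bash
python3 - <<'E'
from h import *
c=np.load('w1.npy',allow_pickle=True).item()
f=lambda L:[((u+.5)/6-.5+265,(v+.5)/6-.5+175) for u,v in L]
P=back(c,f([(168,62),(502,58)]),.049)
D=back(c,f([(102,438),(578,433)]),.09)
R=np.array([[-.994,-.108],[-.108,.994]])
t=np.array([.5678,.2655])
for A in (P,D): print(A.round(4),A.mean(0).round(4),np.linalg.norm(A[0]-A[1]),np.degrees(np.arctan2(*(A[0]-A[1])))); print('rel tool mm',((R@(A-t).T).T*1000).round(1))
E
```

```text
[[0.5551 0.2392]
 [0.5492 0.2877]] [0.5522 0.2635] 0.04886433361823276 173.0127144815044
rel tool mm [[ 15.4 -24.8]
 [ 16.1  24.1]]
[[0.5972 0.2379]
 [0.5897 0.2993]] [0.5934 0.2686] 0.06184650409156645 173.06094089940288
rel tool mm [[-26.2 -30.6]
 [-25.4  31.3]]
```

The wrist picture agrees with the top view: the plate front is at (293..349,184) and the dispenser rim at (282..361,248). Laterally it is within 1 mm. I'll lower so the fingertips end near the plate's underside, then close.

```bash
python3 -m crank '[[-2,0,18,0,0,-0.6,1],[0,0,18,0,0,0,1],[0,0,18,0,0,0,1],[0,0,18,0,0,0,1],[0,0,18,0,0,0,1],[0,0,18,0,0,0,1],[0,0,16,0,0,0,1],[0,0,0,0,0,0,1]]' 60
python3 - <<'E'
from h import *
print(get_state()['tcp_pos']);cv2.imwrite('pics/w2.png',read_camera('wrist'));cv2.imwrite('pics/s2.png',read_camera('scene'))
E
```

```text
clock: 3.2
tcp_pos: [0.5697, 0.2652, 0.2097]
orientation: [-0.001, -0.059, 0.998, -0.0]
wrist_force: [0.3, -1.0, 0.6]
finger_gap: 0.0854
[0.56968214 0.26516075 0.20974275]
```

View pics/w2.png

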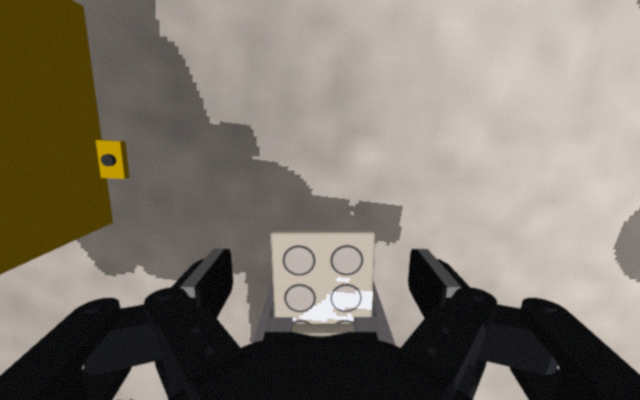

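The plate (271–375) is centred between the pads (232–410). I'll close the gripper.

```bash
python3 -m crank '[[0,0,0,0,0,0,0.4],[0,0,0,0,0,0,0.2],[0,0,0,0,0,0,0],[0,0,0,0,0,0,0],[0,0,0,0,0,0,0],[0,0,0,0,0,0,0],[0,0,0,0,0,0,0],[0,0,0,0,0,0,0]]' 60
python3 - <<'E'
from h import *
cv2.imwrite('pics/w3.png',read_camera('wrist'))
E
```

```text
clock: 4.3
tcp_pos: [0.5709, 0.2651, 0.2121]
orientation: [0.001, -0.059, 0.998, 0.0]
wrist_force: [-0.6, -0.7, 5.7]
finger_gap: 0.048
```

View pics/w3.png

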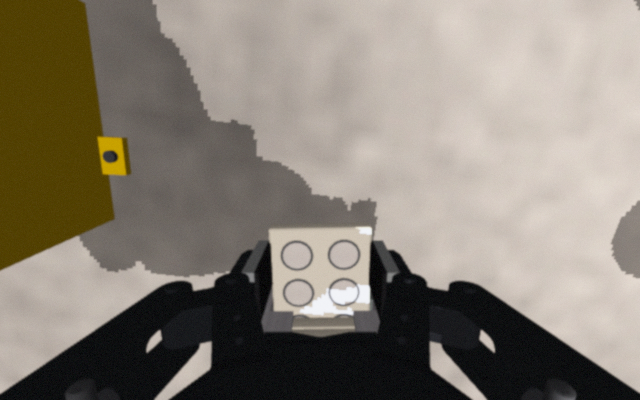

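The plate is gripped. Now I'll pull straight out along tool +x.

```bash
python3 -m crank '[[4,0,-1,0,0,0,0],[9,0,0,0,0,0,0],[12,0,0,0,0,0,0],[15,0,0,0,0,0,0],[15,0,0,0,0,0,0],[15,0,0,0,0,0,0],[15,0,0,0,0,0,0],[15,0,0,0,0,0,0]]' 60
python3 - <<'E'
from h import *
cv2.imwrite('pics/w4.png',read_camera('wrist'));cv2.imwrite('pics/t4.png',read_camera('top')[90:250,120:280].repeat(3,0).repeat(3,1))
E
```

```text
clock: 5.35
tcp_pos: [0.4701, 0.2528, 0.2114]
orientation: [-0.0, -0.059, 0.998, -0.0]
wrist_force: [0.7, 0.3, -1.4]
finger_gap: 0.0479
```

View pics/w4.png

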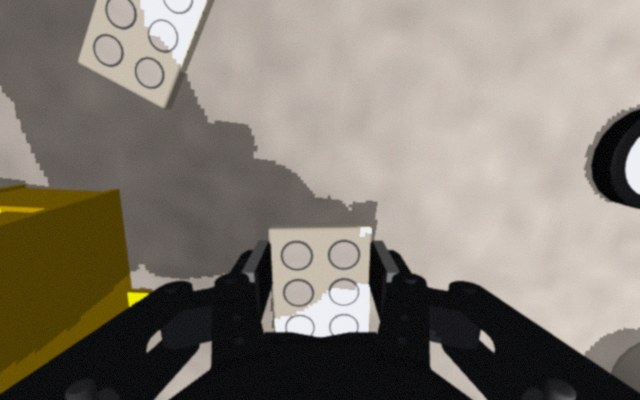

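View pics/t4.png

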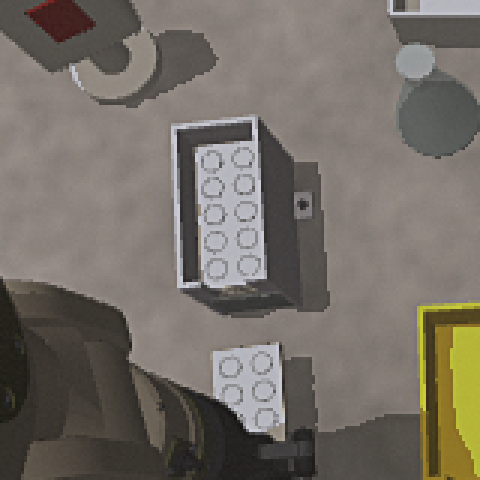

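The plate is out, and its front edge is still at (269–375,227) in the wrist view, so it has not slipped. The stack has dropped. Next I'll lift and carry it to the panel.

```bash
python3 -m crank '[[0,0,-8,0,0,0,0],[0,0,-16,0,0,0,0],[0,0,-20,0,0,2.2,0],[0,0,-20,0,0,2.2,0],[0,0,-20,0,0,2.2,0],[0,0,-20,0,0,0,0],[0,0,-16,0,0,0,0],[0,0,-10,0,0,0,0]]' 60
python3 -m crank '[[-5,-15,0,0,0,0,0],[-8,-30,0,0,0,0,0],[-10,-36,0,0,0,0,0],[-10,-36,0,0,0,0,0],[-10,-36,0,0,0,0,0],[-10,-36,0,0,0,0,0],[-10,-36,0,0,0,0,0],[-10,-36,0,0,0,0,0]]'
python3 -m crank '[[-10,-36,0,0,0,0,0],[-10,-36,0,0,0,0,0],[-10,-36,0,0,0,0,0],[-10,-36,0,0,0,0,0],[-10,-36,0,0,0,0,0],[-10,-36,0,0,0,0,0],[-10,-36,0,0,0,0,0],[-8,-33,0,0,0,0,0]]'
python3 -m crank '[[0,0,10,0,0,0,0],[0,0,15,0,0,0,0],[0,0,15,0,0,0,0],[0,0,15,0,0,0,0],[0,0,15,0,0,0,0],[0,0,15,0,0,0,0],[0,0,5,0,0,0,0],[0,0,0,0,0,0,0]]'
python3 - <<'E'
from h import *
s=get_state();c=calibration('wrist');np.save('w5.npy',c,allow_pickle=True)
print(s['tcp_pos'],s['orientation'],s['finger_gap'])
cv2.imwrite('pics/w5.png',read_camera('wrist'));cv2.imwrite('pics/t5.png',read_camera('top'))
cv2.imwrite('pics/s5.png',read_camera('scene')[120:270,100:300].repeat(4,0).repeat(4,1))
E
```

```text
clock: 6.45
tcp_pos: [0.4717, 0.2531, 0.3433]
orientation: [0.001, -0.001, 1.0, 0.0]
wrist_force: [0.3, -0.1, -1.5]
finger_gap: 0.0477
clock: 7.45
tcp_pos: [0.5449, -0.0099, 0.3407]
orientation: [-0.001, -0.001, 1.0, 0.0]
wrist_force: [0.0, 0.3, -1.2]
finger_gap: 0.0482
clock: 8.45
tcp_pos: [0.6234, -0.2949, 0.3401]
orientation: [-0.001, -0.001, 1.0, 0.0]
wrist_force: [0.1, -0.1, -1.6]
finger_gap: 0.0481
clock: 9.45
tcp_pos: [0.6238, -0.2924, 0.2512]
orientation: [-0.0, -0.001, 1.0, 0.0]
wrist_force: [-0.2, -0.9, -0.9]
finger_gap: 0.048
[ 0.62384471 -0.29242934  0.25123851] [-2.62477799e-04 -1.49280423e-03  9.99998826e-01  2.25306449e-04] 0.04802636337196527
```

View pics/t5.png

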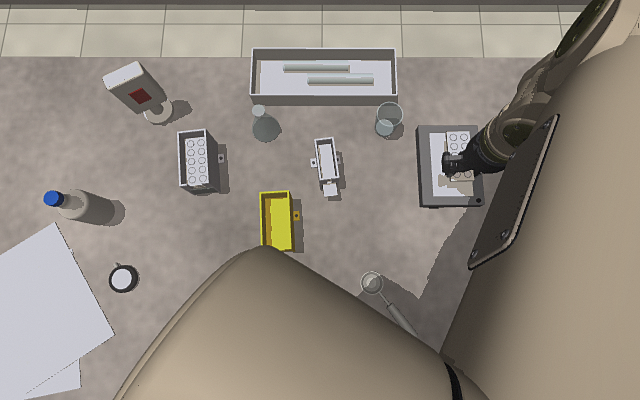

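View pics/s5.png

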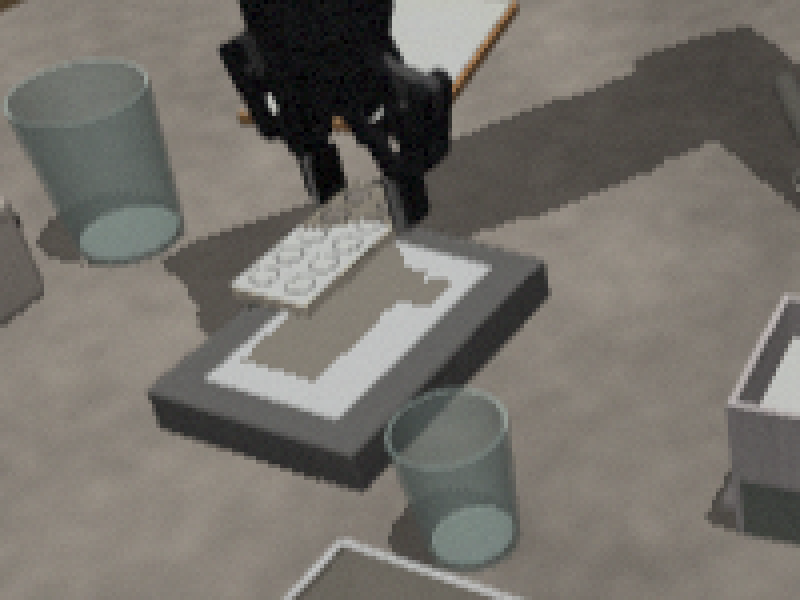

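View pics/w5.png

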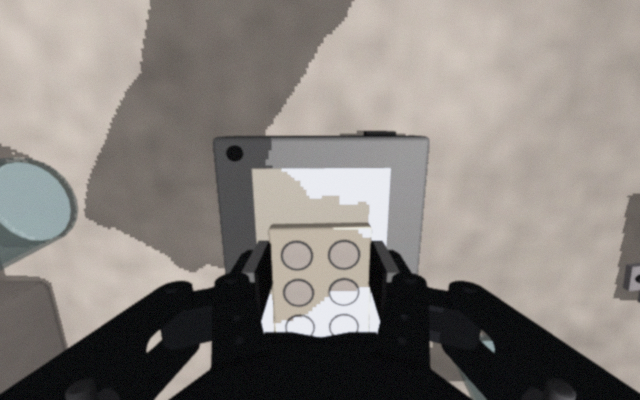

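```bash
python3 - <<'E'
from h import *
c=np.load('w5.npy',allow_pickle=True).item()
A=back(c,[(252,168.5),(390.5,168)],.03);B=back(c,[(214,137.5),(428.5,137.5)],.03)
z=.2512-.2121+.049
P=back(c,[(269,227.5),(368.5,225)],z)
for n,X in zip('panel box plate'.split(),(A,B,P)): print(n,X.round(4),X.mean(0).round(4))
print('centre from panel',A.mean(0)+[.075,0],'box',B.mean(0)+[.095,0],'plate',P.mean(0)+[.055,0])
E
```

```text
panel [[ 0.585  -0.3369]
 [ 0.5843 -0.2478]] [ 0.5846 -0.2924]
box [[ 0.5656 -0.3596]
 [ 0.5651 -0.2253]] [ 0.5653 -0.2925]
plate [[ 0.6046 -0.317 ]
 [ 0.6032 -0.2703]] [ 0.6039 -0.2937]
centre from panel [ 0.65963059 -0.29237821] box [ 0.660336   -0.29245766] plate [ 0.65891174 -0.29369036]
```

The plate centre is estimated at (0.659,−0.294) and the panel centre at (0.660,−0.292), so they are aligned within about 1.5 mm. I'll lower slowly, with contact expected about 49 mm down.

```bash
python3 -m crank '[[0,1,8,0,0,0,0],[0,0,10,0,0,0,0],[0,0,10,0,0,0,0],[0,0,8,0,0,0,0],[0,0,5,0,0,0,0],[0,0,3,0,0,0,0],[0,0,1,0,0,0,0],[0,0,0,0,0,0,0]]' 60
python3 -m crank '[[0,0,1,0,0,0,0],[0,0,0,0,0,0,0],[0,0,1,0,0,0,0],[0,0,0,0,0,0,0],[0,0,1,0,0,0,0],[0,0,0,0,0,0,0],[0,0,0,0,0,0,0],[0,0,0,0,0,0,0]]'
python3 - <<'E'
from h import *
cv2.imwrite('pics/s6.png',read_camera('scene')[120:270,100:300].repeat(4,0).repeat(4,1))
E
```

```text
clock: 10.6
tcp_pos: [0.624, -0.2916, 0.2069]
orientation: [0.0, -0.001, 1.0, -0.0]
wrist_force: [-0.9, -0.1, -1.0]
finger_gap: 0.0478
clock: 11.6
tcp_pos: [0.6239, -0.2915, 0.2037]
orientation: [0.0, -0.001, 1.0, 0.0]
wrist_force: [0.5, -0.3, -1.7]
finger_gap: 0.0478
```

View pics/s6.png

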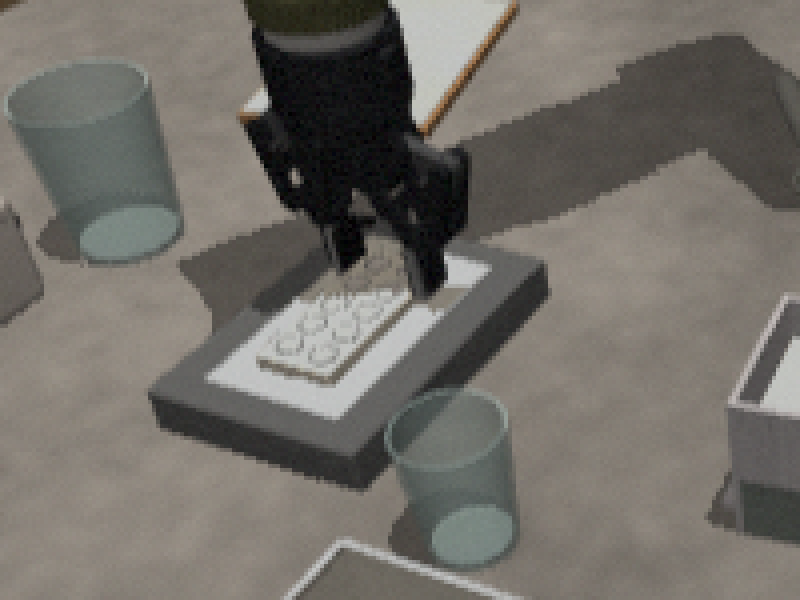

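```bash
python3 -m crank '[[0,0,0.5,0,0,0,0],[0,0,0.5,0,0,0,0],[0,0,0.5,0,0,0,0],[0,0,0.5,0,0,0,0],[0,0,0,0,0,0,0],[0,0,0,0,0,0,0],[0,0,0,0,0,0,0],[0,0,0,0,0,0,0]]'
```

```text
clock: 12.65
tcp_pos: [0.6239, -0.2915, 0.2021]
orientation: [0.0, -0.001, 1.0, -0.0]
wrist_force: [-3.4, 0.7, 5.4]
finger_gap: 0.0483
```

It touched down at about 7 N. I'll open and back off upward.

```bash
python3 -m crank '[[0,0,-0.5,0,0,0,0.6],[0,0,0,0,0,0,0.7],[0,0,0,0,0,0,0.85],[0,0,0,0,0,0,1],[0,0,0,0,0,0,1],[0,0,0,0,0,0,1],[0,0,0,0,0,0,1],[0,0,0,0,0,0,1]]'
python3 -m crank '[[0,0,-5,0,0,0,1],[0,0,-10,0,0,0,1],[0,0,-18,0,0,0,1],[0,0,-20,0,0,0,1],[0,0,-20,0,0,0,1],[0,0,-20,0,0,0,1],[0,0,-20,0,0,0,1],[0,0,-15,0,0,0,1]]'
python3 -m crank '[[25,0,0,0,0,0,1],[35,0,0,0,0,0,1],[35,0,0,0,0,0,1],[35,0,0,0,0,0,1],[25,0,0,0,0,0,1],[0,0,0,0,0,0,1],[0,0,0,0,0,0,1],[0,0,0,0,0,0,1]]'
python3 - <<'E'
from h import *
cv2.imwrite('pics/t7.png',read_camera('top'))
cv2.imwrite('pics/s7.png',read_camera('scene'))
E
python3 - <<'E'
import cv2,numpy as np
a=cv2.imread('pics/t7.png');b=cv2.imread('pics/s7.png')
r=lambda x:cv2.resize(x,(400,525),interpolation=cv2.INTER_CUBIC)
cv2.imwrite('pics/c7.png',np.hstack([r(a[115:220,410:490]),r(a[115:220,160:240])]))
cv2.imwrite('pics/c7s.png',np.hstack([cv2.resize(b[160:250,130:250],(440,330)),cv2.resize(b[215:315,395:475],(264,330))]))
E
```

```text
clock: 13.65
tcp_pos: [0.6239, -0.2915, 0.2022]
orientation: [0.0, -0.001, 1.0, 0.0]
wrist_force: [-0.1, 0.4, 0.1]
finger_gap: 0.0853
clock: 14.65
tcp_pos: [0.6241, -0.2916, 0.3328]
orientation: [0.001, -0.001, 1.0, -0.001]
wrist_force: [0.4, -0.3, -0.4]
finger_gap: 0.0855
clock: 15.65
tcp_pos: [0.4698, -0.2921, 0.3303]
orientation: [0.0, -0.002, 1.0, -0.0]
wrist_force: [0.3, 0.3, -0.1]
finger_gap: 0.0852
```

View pics/c7.png

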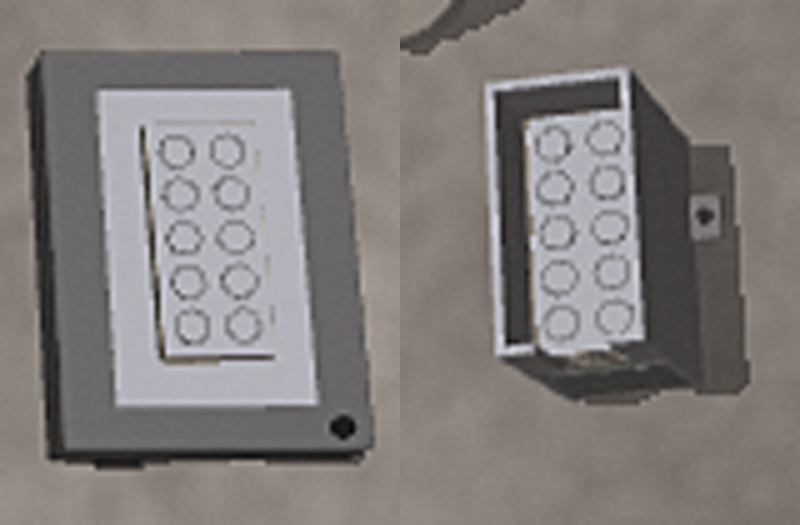

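View pics/c7s.png

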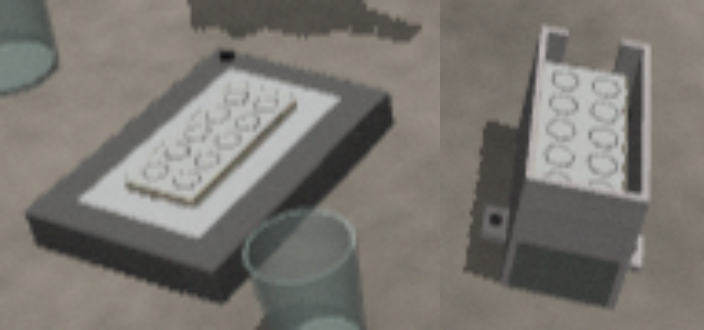

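```bash
python3 - <<'E'
from h import *
c=calibration('top')
f=lambda L,o:[((u+.5)/5-.5+o,(v+.5)/5-.5+115) for u,v in L]
P=back(c,f([(142,125),(255,122),(275,355),(162,358)],410),.039);print('plate centre',P.mean(0),P[0]-P[3])
# top plate of the stack: visible well centres (first and last rows), true spacing from lying plate
W=f([(178,152),(227,151),(191,326),(244,325)],410);S=f([(554,144),(604,138),(562,322),(614,317)],-400//5+160)
w=back(c,W,.039)
L=lambda a:np.linalg.norm(a[0]+a[1]-a[2]-a[3])/2
print('well span ref',L(w))
for z in (.058,.067,.076): 
    s=back(c,S,z);print(z,L(s),s.mean(0), 'x in disp',(s.mean(0)-[.6535,.2747])@[.994,.108])
E
```

```text
plate centre [ 0.66048625 -0.29061124] [0.10959253 0.00261488]
well span ref 0.0818959727889591
0.058 0.08296685958362132 [0.65622879 0.27894251] x in disp 0.003170610574753212
0.067 0.08199845058057109 [0.65337129 0.2756075 ] x in disp -2.9924850693226813e-05
0.076 0.081030041577521 [0.65051379 0.2722725 ] x in disp -0.003230460276139555
```

```bash
python3 -c "
from workcell import *
s=get_state();print(s['clock'],s['wrist_force']);print(hand_in())"
```

```text
15.75 [-0.00360877  0.40159816  0.05740665]
the job is handed in; nothing more can be done
None
```

I drew the bottom plate straight out of the larger grey dispenser by its front. I laid it wells up on the light box's white panel, let go and backed the arm clear. The job was handed in at 15.75 s; no verdict was given.

Last checks:
- **Drawn plate:** its centre measures (0.660, −0.291) m against the panel centre at (0.660, −0.292) m, so about 2 mm off. Its long side is about 1° off the panel's. It touched down at roughly 7 N before release.
- **Next plate:** I couldn't see it directly, because two plates lie on it. The size and position of the stack's top plate fit the whole stack having dropped one plate thickness to the floor, centred lengthwise within a few mm. Nothing sticks out of the slot.
- **Robot:** wrist force was near zero and nothing was touched at hand-in.
- **Disagreement:** the scene camera showed the dispenser's rim about 1–2 px (roughly 4–5 mm) from where the top camera put it. The top and wrist cameras agreed within about 1–2 mm, so I used those.

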